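# Make up the packing kit and the mounting kit

### The job

Make up two kits from the things in the front row. The long three-bay tray gets the brass flask in its wide bay, the closed round box in its middle bay and the dropper bottle in its narrow bay; the short two-bay tray gets the plaster mounting plate in its wide bay and the plaster jaw cast in its narrower bay. Set each thing down upright or flat on the floor of its bay, about in the middle, clear of the ribs, and leave the crucible and the mixing bowl where they are.

Things in the scene. Friction and masses are not known exactly. Their poses are not given: they have to be found in the camera images.
- packing_tray: Grey plastic kit tray fixed to the bench, the longer one, with three bays in a row, 121 x 260 mm (x by y). Origin: centre of underside, z up. Floor 3, rim 13, ribs 9 mm high (ribs 4 wide); inside 115 deep in x. Bays along y, centres at x = 0: wide (100 mm) at y = +0.077 m, middle (84 mm) at y = -0.019, narrow (62 mm) at y = -0.096.
- mounting_tray: Grey plastic kit tray fixed to the bench, the shorter one, with two bays, 121 x 194 mm (x by y). Origin: centre of underside, z up. Floor 3, rim 13, ribs 9 mm high (ribs 4 wide); inside 115 deep in x. Bays along y, centres at x = 0: wide (100 mm) at y = +0.044 m, narrower (84 mm) at y = -0.052.
- flask_mid (a point): Centre of the closed brass-coloured denture flask in the front row: a block with flat sides, 51 mm in x, 70 mm in y over its side lugs (body 56 mm), 36 mm high, about 0.42 kg. The point is 18 mm above its underside; z up. It grips well across x. (Another flask in the screw clamp at the back is furniture.)
- round_box_mid (a point): Centre of the cream round plastic box with a closed lid that stays on (handle as one piece): 56 mm across the lid, 52 mm across the body, 35 mm high; the lid takes the upper 10 mm. The point is 17.5 mm above its underside; z up.
- dropper_bottle_mid (a point): Centre of the amber bottle with a black dropper top: body 34 mm in diameter up to 62 mm, neck above, 102 mm high in all. The point is on its axis 51 mm above its underside; z up.
- plate_mid (a point): Centre of the flat white plaster mounting plate: rounded rectangle 61 mm in x, 74 mm in y, 14 mm thick (a small boss in the middle of the top reaches 16 mm), in the front row. The point is 8 mm above its underside; z up. It grips well across x. (A similar plate at the far left edge of the bench is furniture.)
- cast_mid (a point): Centre of the plaster cast of a jaw: a flat-based block with a row of teeth on top, 49 mm in x, 62 mm in y, 36 mm high over the teeth; the solid base to hold is the lower 23 mm. The point is 18 mm above its underside; z up. It grips well across x.
- crucible_mid (a point): Centre of the open brown clay crucible in the front row, a tapered pot 53 mm across the mouth, 44 mm high; belongs to neither kit. The point is 22 mm above its underside.
- bowl_mid (a point): Centre of the dark grey mixing bowl behind the trays, 104 mm across, 60 mm high; a bystander. The point is 30 mm above its underside.
Mind the look-alikes: they are no part of the job. Leave any purple, red or turquoise look-alike of the part that bears plate_mid alone.

How it is judged:
By the outcome, as a careful person would: the job done as asked, in the order asked, and still so for the second after the job is handed in, with the robot touching nothing.
It also fails if it takes over 138 s, if anything falls off the work surface, if the arm or the gripper's body presses on something with over 40 N, if the wrist force passes 120 N, or if a joint passes its speed limit or range.

### The arm

A 7-joint arm with a two-finger parallel gripper is mounted at the origin on a cart in front of the work surface, level with it; the furniture and walls round the work are solid. World frame = base frame: x ahead of the robot, y to its left, z up, the work surface at z = 0. Lengths are in m, angles in rad, forces in N, time in s.
With the tool pointing down it reaches from about 0.4 to 0.925 m from the base axis. Payload 5.6 kg.
Tool frame: the origin (TCP) lies on the centre line of the jaws, within the pads' length; the fingertips stand 25 mm ahead of it and the grasp point (between the pads) lies 6 mm ahead of it; z points along the fingers, y is the line along which they close (so a half turn about z gives the same grasp; the last joint's range is limited). The gripper opens to 85 mm and grips with 20 to 120 N. Pads are 22 mm wide; open, the fingers measure 114 mm over their backs; the gripper's body (76 mm by 85 mm) begins 54 mm behind the grasp point. The pads swing forward as they close: fully open they stand 13 mm farther back than shut.
Start: joints at [1.264, 0.468, -0.012, 1.603, 0.006, 1.071, -0.056], TCP at [0.169, -0.628, 0.256] pointing down, gripper open.
Joint ranges: [-2.53, 2.53], [-0.31, 2.02], [-1.57, 1.55], [0.28, 2.44], [-1.29, 4.43], [0.15, 1.84], [-2.92, 2.92]. Speed limits (rad/s): [2.57, 2.57, 3.14, 3.14, 3.14, 3.14, 3.14].

### API

Orientations are given as a 3x3 rotation matrix whose columns are the frame's x, y, z axes.
In Python, from cell import * gives the robot as it stands. The module is installed in compiled form; this text tells all that it offers.
- The arm moves only by the tool jog_arm, never from a script. Its argument "steps" is a list of rows, each an object of numbers: "fingers": the finger opening in mm, from 0 to 85.4; "x", "y", "z": the shift along the world's x, y, z in mm; "ax", "ay", "az": the turn, a rotation vector about the world's x, y, z in rad. In form: [{"fingers": .., "x": .., "y": .., "z": .., "ax": .., "ay": .., "az": ..}, ...]. A call has 1 to 12 rows; each row is the pose to reach, as a shift and turn from the pose commanded when the call began; what a row does not reach only later rows make up. A row lasts 1/10 s, in which the tool goes at most 50 mm and 8.59 degrees, less where a joint would pass 70% of its speed; a pose out of reach is approached as far as the arm can. A call with a gripper value outside its range is refused whole. The fingers move at their own pace and stop on an object; "grip_force" is the grip in N (left out, the last holds). Time passes only in rows, so rows that repeat a pose let the fingers close. It gives the time, the measured TCP pose, the force, the opening and the grip force at its end, in the units of the state.
- get_obs(): the state, without advancing time (a new reading comes with each control period).
- snapshot(name): name is "scene" or "top" or "wrist"; returns the picture (400x640x3 uint8, blue, green, red); there is no depth.
- get_calibration(name): a dict with "intrinsics" (3x3 intrinsics, pixels), "extrinsics" (4x4, takes a point from camera to world coordinates); the wrist camera has in their place "hand_eye" (4x4, takes a point from camera to tool coordinates, whose origin is the TCP and whose axes are the flange's). Camera axes: x right, y up, looking along -z (the intrinsics and any distortion apply to the point x, -y, -z); pixel columns grow to the right and rows downward; lengths in m; the calibration is good to about 2 mm. A picture is of the moment at which its call begins: read the wrist's pose just before it. get_calibration takes no time and is no camera call.
- close_job(): hands the job in; it is judged then, once.
The state is a dict: "clock": time; "joint_positions": joint angles; "dq": joint speeds; "tau": joint torques, N m; "tool_pos": TCP position; "eef_rot": TCP orientation; "force": force on the tool from outside, world axes, zero at the start; "ft_torque": the same for the moment, N m; "finger_gap": opening from 0.0 (shut) to 1.0 (fully open); "finger_force": force on a finger pad.
Only numpy, scipy, OpenCV 4.12 (cv2) and the standard library are available. Lean on these libraries where they do the work, as an engineer would, in place of code of your own. Each camera call takes 0.05 s, during which the arm holds its last target. There are 200 camera calls.

## Working session

There is one attempt and no reset: what is moved stays moved. The work goes in short steps, Python scripts to look and compute and a tool call to move; the robot and the scene stay as the last step left them, time stands still between calls to the robot, and variables do not carry over. Pictures are saved under pics/ and viewed, at most 14 in all, crops included, and the job is handed in when it is done.

Besides the shell and the picture viewer there is one more tool, called after "Call:" in YAML: its name, and indented under it one key for each argument. jog_arm: Moves the arm, as the interface text tells. Its arguments: {"type":"object","properties":{"steps":{"type":"array"},"grip_force":{"type":"number"}},"required":["steps"]}

```bash
mkdir -p pics
python3 - <<'E'
from cell import *
import cv2, numpy as np
for n in ("scene","top"):
    cv2.imwrite(f"pics/{n}0.png",cv2.resize(snapshot(n),None,fx=1.25,fy=1.25))
    c=get_calibration(n); print(n,{k:np.round(v,4).tolist() if not isinstance(v,str) else v for k,v in c.items()})
c=get_calibration("wrist");print(c)
o=get_obs();print(o['clock'],o['tool_pos'],o['eef_rot'],o['finger_gap'])
E
```

```text
scene {'intrinsics': [[500.2886, 0.0, 320.0351], [0.0, 500.2886, 199.8653], [0.0, 0.0, 1.0]], 'extrinsics': [[-0.7784, 0.4794, -0.4054, 0.0576], [-0.6278, -0.5969, 0.4996, 0.6069], [-0.0025, 0.6433, 0.7656, 1.0408], [0.0, 0.0, 0.0, 1.0]]}
top {'intrinsics': [[429.3581, 0.0, 312.3101], [0.0, 429.3581, 201.1823], [0.0, 0.0, 1.0]], 'extrinsics': [[-0.0166, 0.9887, -0.1493, 0.3962], [-0.9999, -0.0157, 0.0069, -0.0308], [0.0045, 0.1493, 0.9888, 1.2567], [0.0, 0.0, 0.0, 1.0]]}
{'intrinsics': array([[314.83284111,   0.        , 318.46912584],
       [  0.        , 314.83284111, 197.2067929 ],
       [  0.        ,   0.        ,   1.        ]]), 'hand_eye': array([[-6.42425804e-04,  9.52070806e-01,  3.05877046e-01,
         7.98679071e-02],
       [ 9.99999793e-01,  6.20146373e-04,  1.70010841e-04,
         3.31288054e-04],
       [-2.78261824e-05,  3.05877092e-01, -9.52071008e-01,
        -1.18021729e-01],
       [ 0.00000000e+00,  0.00000000e+00,  0.00000000e+00,
         1.00000000e+00]])}
0.1 [ 0.16930675 -0.62709932  0.25543743] [[ 9.65426742e-01  2.60673993e-01 -5.24018393e-04]
 [ 2.60674492e-01 -9.65425618e-01  1.47841733e-03]
 [-1.20515830e-04 -1.56390186e-03 -9.99998770e-01]] 0.9977313018762216
```

View pics/top0.png

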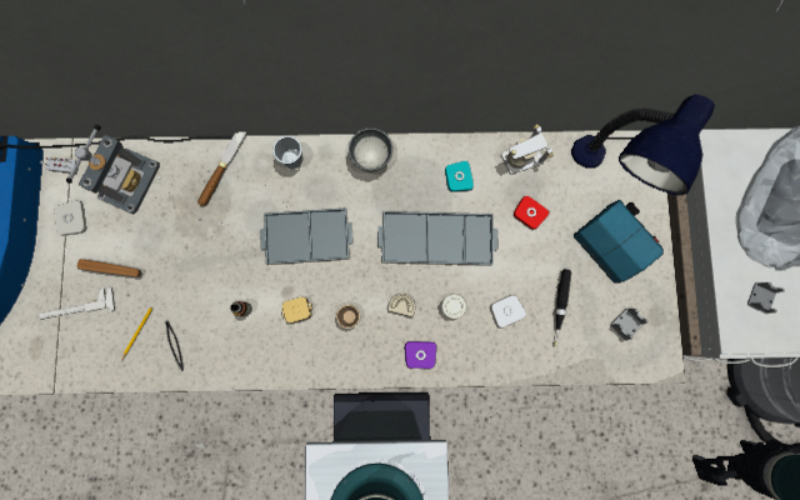

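View pics/scene0.png

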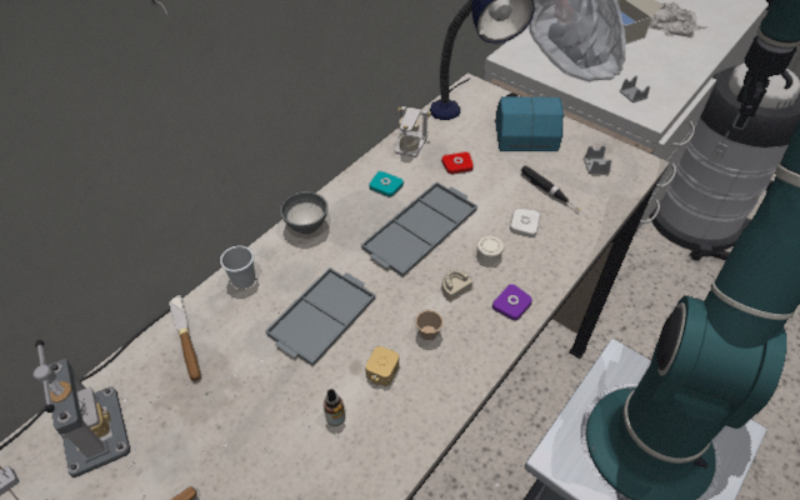

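Run:
```python
from cell import *
import cv2
im=snapshot("top")
cv2.imwrite("pics/crop1.png",cv2.resize(im[160:305,175:435],None,fx=3,fy=3,interpolation=cv2.INTER_CUBIC))
```

```text
(no output)
```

View pics/crop1.png

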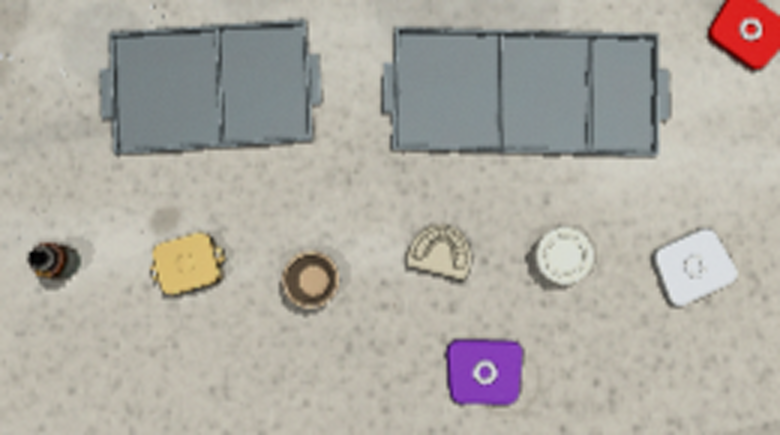

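```bash
cat > h.py <<'E'
from cell import *
import cv2, numpy as np
def ray(K,T,p,z):
    d=T[:3,:3]@np.array([(p[0]-K[0,2])/K[0,0],-(p[1]-K[1,2])/K[1,1],-1])
    return T[:3,3]+d*(z-T[2,3])/d[2]
def top(p,z):
    c=get_calibration("top");return ray(c['intrinsics'],c['extrinsics'],p,z)
def crop1(p,z): return top((p[0]/3+175-.33,p[1]/3+160-.33),z)
def wrist(name):
    o=get_obs();im=snapshot("wrist");cv2.imwrite(f"pics/{name}.png",im)
    W=np.eye(4);W[:3,:3]=o['eef_rot'];W[:3,3]=o['tool_pos'];np.save(f"{name}.npy",W)
def wp(name,p,z):
    c=get_calibration("wrist");return ray(c['intrinsics'],np.load(f"{name}.npy")@c['hand_eye'],p,z)
E
python3 - <<'E'
from h import *
np.set_printoptions(precision=4,suppress=True)
for n,cs in dict(mount=[(110,33),(305,21),(313,139),(116,154)],pack=[(395,28),(658,36),(656,156),(391,150)]).items():
    w=np.array([crop1(c,.013) for c in cs]);d1=w[0]-w[1];d2=w[3]-w[2]
    c=w.mean(0);print(n,c,np.linalg.norm(w-np.roll(w,1,0),axis=1),np.degrees([np.arctan2(-d[0],d[1]) for d in(d1,d2)]))
for n,c,z in [("flask",(187,263),.036),("box",(565,255),.035),("bcap",(40,259),.1),("bbody",(62,263),.03),("plate",(695,267),.014),("cast",(439,255),.025),("cruc",(309,281),.04)]: print(n,crop1(c,z))
for n,a,b,z in [("flask",(165,296),(222,283),.03),("plate",(675,306),(737,272),.012),("platetop",(653,262),(715,229),.014),("cast",(407,260),(467,282),.02)]:
    a,b=crop1(a,z),crop1(b,z);d=a-b;print(n,np.linalg.norm(d),np.degrees(np.arctan2(-d[0],d[1])))
o=get_obs();print(np.degrees(np.arctan2(o['eef_rot'][1,0],o['eef_rot'][0,0])),o['joint_positions'])
E
```

```text
mount [0.6249 0.1577 0.013 ] [0.1207 0.1925 0.1181 0.1919] [2.7193 3.4871]
pack [ 0.6143 -0.15    0.013 ] [0.1216 0.2599 0.1195 0.2581] [-2.6733 -2.2242]
flask [0.4518 0.1757 0.036 ]
box [ 0.4536 -0.181   0.035 ]
bcap [0.4546 0.2961 0.1   ]
bbody [0.4541 0.295  0.03  ]
plate [ 0.441  -0.3082  0.014 ]
cast [ 0.456  -0.0622  0.025 ]
cruc [0.433  0.0606 0.04  ]
flask 0.054839369900008726 11.886259986962711
plate 0.06877381831503428 27.142642513311117
platetop 0.06853657444448398 26.605903789810405
cast 0.060918681562477234 -20.98889222650936
15.111046936997823 [ 1.264   0.4682 -0.0116  1.6034  0.006   1.0714 -0.0563]
```

White plate (508,311) is the mounting plate. The other plate look-alikes are purple (421,354), red (531,212), turquoise (459,176) and the far-left white one (69,217). The brass flask I want is at (297,310), and the one in the clamp at (125,180) is furniture. The measured sizes and tray lengths match the descriptions.

Call:
jog_arm:
  steps:
    - {"fingers": 85, "x": 141, "y": 163, "z": 0, "az": 0.37}
    - {"fingers": 85, "x": 141, "y": 163, "z": 0, "az": 0.37}
    - {"fingers": 85, "x": 141, "y": 163, "z": 0, "az": 0.37}
    - {"fingers": 85, "x": 141, "y": 163, "z": 0, "az": 0.37}
    - {"fingers": 85, "x": 281, "y": 328, "z": 0, "az": 0.75}
    - {"fingers": 85, "x": 281, "y": 328, "z": 0, "az": 0.75}
    - {"fingers": 85, "x": 281, "y": 328, "z": 0, "az": 0.75}
    - {"fingers": 85, "x": 281, "y": 328, "z": 0, "az": 0.75}
    - {"fingers": 85, "x": 281, "y": 528, "z": 0, "az": 1.2}
    - {"fingers": 85, "x": 281, "y": 528, "z": 0, "az": 1.2}
    - {"fingers": 85, "x": 281, "y": 528, "z": 0, "az": 1.2}
    - {"fingers": 85, "x": 281, "y": 528, "z": 0, "az": 1.2}
  grip_force: 60

```text
schema error: expected keys fingers, x, y, z, ax, ay, az
```

Call:
jog_arm:
  steps:
    - {"fingers": 85, "x": 141, "y": 163, "z": 0, "ax": 0, "ay": 0, "az": 0.37}
    - {"fingers": 85, "x": 141, "y": 163, "z": 0, "ax": 0, "ay": 0, "az": 0.37}
    - {"fingers": 85, "x": 141, "y": 163, "z": 0, "ax": 0, "ay": 0, "az": 0.37}
    - {"fingers": 85, "x": 141, "y": 163, "z": 0, "ax": 0, "ay": 0, "az": 0.37}
    - {"fingers": 85, "x": 281, "y": 328, "z": 0, "ax": 0, "ay": 0, "az": 0.75}
    - {"fingers": 85, "x": 281, "y": 328, "z": 0, "ax": 0, "ay": 0, "az": 0.75}
    - {"fingers": 85, "x": 281, "y": 328, "z": 0, "ax": 0, "ay": 0, "az": 0.75}
    - {"fingers": 85, "x": 281, "y": 328, "z": 0, "ax": 0, "ay": 0, "az": 0.75}
    - {"fingers": 85, "x": 281, "y": 528, "z": 0, "ax": 0, "ay": 0, "az": 1.2}
    - {"fingers": 85, "x": 281, "y": 528, "z": 0, "ax": 0, "ay": 0, "az": 1.2}
    - {"fingers": 85, "x": 281, "y": 528, "z": 0, "ax": 0, "ay": 0, "az": 1.2}
    - {"fingers": 85, "x": 281, "y": 528, "z": 0, "ax": 0, "ay": 0, "az": 1.2}
  grip_force: 60

```text
clock: 1.35
tool_pos: [0.4478, -0.1227, 0.2563]
eef_rot: [[0.104, 0.995, 0.0], [0.995, -0.104, -0.0], [-0.0, 0.0, -1.0]]
force: [2.0, -0.1, -0.1]
finger_gap: 0.997
finger_force: 0.0
```

Call:
jog_arm:
  steps:
    - {"fingers": 85, "x": 2, "y": 276, "z": -86, "ax": 0, "ay": 0, "az": 0.314}
    - {"fingers": 85, "x": 2, "y": 276, "z": -86, "ax": 0, "ay": 0, "az": 0.314}
    - {"fingers": 85, "x": 2, "y": 276, "z": -86, "ax": 0, "ay": 0, "az": 0.314}
    - {"fingers": 85, "x": 2, "y": 276, "z": -86, "ax": 0, "ay": 0, "az": 0.314}
    - {"fingers": 85, "x": 2, "y": 276, "z": -86, "ax": 0, "ay": 0, "az": 0.314}
    - {"fingers": 85, "x": 2, "y": 276, "z": -86, "ax": 0, "ay": 0, "az": 0.314}
    - {"fingers": 85, "x": 2, "y": 276, "z": -86, "ax": 0, "ay": 0, "az": 0.314}
    - {"fingers": 85, "x": 2, "y": 276, "z": -86, "ax": 0, "ay": 0, "az": 0.314}
    - {"fingers": 85, "x": 2, "y": 276, "z": -86, "ax": 0, "ay": 0, "az": 0.314}
    - {"fingers": 85, "x": 2, "y": 276, "z": -86, "ax": 0, "ay": 0, "az": 0.314}

```text
clock: 2.35
tool_pos: [0.4506, 0.1497, 0.1706]
eef_rot: [[-0.203, 0.979, 0.001], [0.979, 0.203, -0.001], [-0.001, 0.0, -1.0]]
force: [0.1, 0.2, -0.3]
finger_gap: 0.997
finger_force: 0.0
```

```bash
python3 -c "
from h import *
wrist('w1')"
```

```text
(no output)
```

View pics/w1.png

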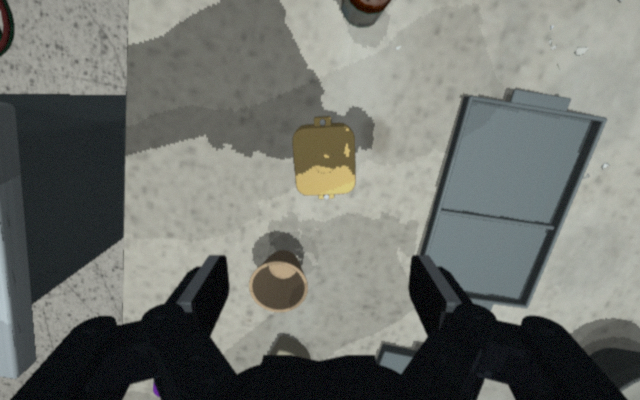

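```bash
python3 -c "
from h import *
print(get_obs()['tool_pos'])
for p in [(325,160),(322,121),(327,196)]: print(wp('w1',p,.034))
for p in [(297,193),(355,192),(294,127),(354,125)]: print(wp('w1',p,.036))
for p in [(463,97),(605,119),(527,304)]: print(wp('w1',p,.013))
"
```

```text
[0.4505804  0.14974884 0.17058894]
[0.45164463 0.1786729  0.034     ]
[0.44285108 0.20861741 0.034     ]
[0.45974592 0.14877726 0.034     ]
[0.43434815 0.14689285 0.036     ]
[0.48181298 0.15756706 0.036     ]
[0.42218326 0.19981371 0.036     ]
[0.4680219  0.21083732 0.036     ]
[0.55460494 0.24998502 0.013     ]
[0.67921235 0.25745455 0.013     ]
[0.68873327 0.06954385 0.013     ]
```

Call:
jog_arm:
  steps:
    - {"fingers": 85, "x": 1, "y": 29, "z": -60, "ax": 0, "ay": 0, "az": 0.02}
    - {"fingers": 85, "x": 1, "y": 29, "z": -60, "ax": 0, "ay": 0, "az": 0.02}
    - {"fingers": 85, "x": 1, "y": 29, "z": -100, "ax": 0, "ay": 0, "az": 0.02}
    - {"fingers": 85, "x": 1, "y": 29, "z": -125, "ax": 0, "ay": 0, "az": 0.02}
    - {"fingers": 85, "x": 1, "y": 29, "z": -140, "ax": 0, "ay": 0, "az": 0.02}
    - {"fingers": 85, "x": 1, "y": 29, "z": -140, "ax": 0, "ay": 0, "az": 0.02}
    - {"fingers": 20, "x": 1, "y": 29, "z": -140, "ax": 0, "ay": 0, "az": 0.02}
    - {"fingers": 20, "x": 1, "y": 29, "z": -140, "ax": 0, "ay": 0, "az": 0.02}
    - {"fingers": 20, "x": 1, "y": 29, "z": -140, "ax": 0, "ay": 0, "az": 0.02}
    - {"fingers": 20, "x": 1, "y": 29, "z": -140, "ax": 0, "ay": 0, "az": 0.02}
    - {"fingers": 20, "x": 1, "y": 29, "z": -140, "ax": 0, "ay": 0, "az": 0.02}
    - {"fingers": 20, "x": 1, "y": 29, "z": -140, "ax": 0, "ay": 0, "az": 0.02}

```text
clock: 3.6
tool_pos: [0.4516, 0.1804, 0.0318]
eef_rot: [[-0.225, 0.974, 0.002], [0.974, 0.225, -0.0], [-0.0, 0.002, -1.0]]
force: [-2.0, -0.9, 5.3]
finger_gap: 0.576
finger_force: 63.1
```

Call:
jog_arm:
  steps:
    - {"fingers": 20, "x": 0, "y": 0, "z": 35, "ax": 0, "ay": 0, "az": 0}
    - {"fingers": 20, "x": 0, "y": 0, "z": 70, "ax": 0, "ay": 0, "az": 0}
    - {"fingers": 20, "x": 20, "y": -30, "z": 80, "ax": 0, "ay": 0, "az": -0.03}
    - {"fingers": 20, "x": 45, "y": -68, "z": 80, "ax": 0, "ay": 0, "az": -0.07}
    - {"fingers": 20, "x": 72, "y": -109, "z": 80, "ax": 0, "ay": 0, "az": -0.12}
    - {"fingers": 20, "x": 99, "y": -150, "z": 80, "ax": 0, "ay": 0, "az": -0.17}
    - {"fingers": 20, "x": 124, "y": -188, "z": 80, "ax": 0, "ay": 0, "az": -0.21}
    - {"fingers": 20, "x": 144, "y": -220, "z": 80, "ax": 0, "ay": 0, "az": -0.24}
    - {"fingers": 20, "x": 158, "y": -242, "z": 80, "ax": 0, "ay": 0, "az": -0.27}
    - {"fingers": 20, "x": 166, "y": -252, "z": 80, "ax": 0, "ay": 0, "az": -0.27}
    - {"fingers": 20, "x": 166, "y": -252, "z": 80, "ax": 0, "ay": 0, "az": -0.27}

```text
clock: 4.7
tool_pos: [0.6175, -0.0733, 0.1104]
eef_rot: [[0.045, 0.999, 0.001], [0.999, -0.045, -0.0], [-0.0, 0.001, -1.0]]
force: [-0.1, 1.0, -2.8]
finger_gap: 0.573
finger_force: 64.7
```

```bash
python3 -c "
from h import *
wrist('w2');o=get_obs();print(o['tool_pos'],o['eef_rot'][:,0])"
```

```text
[ 0.61668705 -0.07111926  0.11030532] [4.27719625e-02 9.99084568e-01 7.64633956e-04]
```

View pics/w2.png

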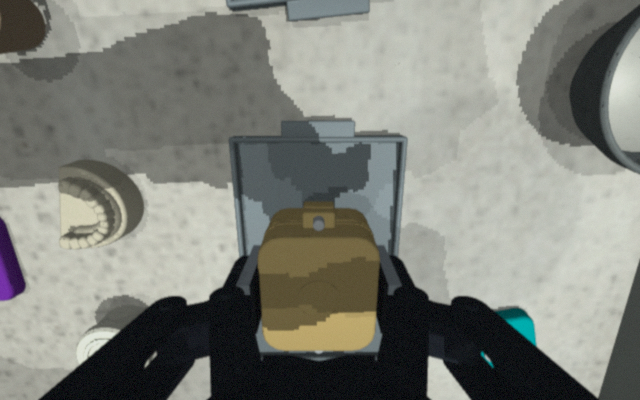

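```bash
python3 -c "
from h import *
for p in [(231,137),(406,136)]: print(wp('w2',p,.013))
for p in [(60,230),(110,166)]: print(wp('w2',p,.02))
"
```

```text
[ 0.56232041 -0.01862843  0.013     ]
[ 0.68063072 -0.02340845  0.013     ]
[ 0.4328767  -0.07802026  0.02      ]
[ 0.48038612 -0.03333423  0.02      ]
```

Call:
jog_arm:
  steps:
    - {"fingers": 20, "x": 1, "y": 0, "z": -30, "ax": 0, "ay": 0, "az": 0}
    - {"fingers": 20, "x": 1, "y": 0, "z": -50, "ax": 0, "ay": 0, "az": 0}
    - {"fingers": 20, "x": 1, "y": 0, "z": -65, "ax": 0, "ay": 0, "az": 0}
    - {"fingers": 20, "x": 1, "y": 0, "z": -74, "ax": 0, "ay": 0, "az": 0}
    - {"fingers": 20, "x": 1, "y": 0, "z": -75, "ax": 0, "ay": 0, "az": 0}
    - {"fingers": 20, "x": 1, "y": 0, "z": -75, "ax": 0, "ay": 0, "az": 0}
    - {"fingers": 66, "x": 1, "y": 0, "z": -75, "ax": 0, "ay": 0, "az": 0}
    - {"fingers": 66, "x": 1, "y": 0, "z": -75, "ax": 0, "ay": 0, "az": 0}
    - {"fingers": 66, "x": 1, "y": 0, "z": -75, "ax": 0, "ay": 0, "az": 0}
    - {"fingers": 66, "x": 1, "y": 0, "z": -50, "ax": 0, "ay": 0, "az": 0}
    - {"fingers": 66, "x": 1, "y": 0, "z": 0, "ax": 0, "ay": 0, "az": 0}
    - {"fingers": 85, "x": 1, "y": 0, "z": 40, "ax": 0, "ay": 0, "az": 0}

```text
clock: 5.95
tool_pos: [0.6185, -0.0715, 0.1524]
eef_rot: [[0.043, 0.999, 0.001], [0.999, -0.043, 0.0], [0.0, 0.001, -1.0]]
force: [1.5, 0.2, 0.6]
finger_gap: 0.921
finger_force: 0.0
```

Call:
jog_arm:
  steps:
    - {"fingers": 85, "x": -40, "y": -27, "z": 0, "ax": 0, "ay": 0, "az": 0}
    - {"fingers": 85, "x": -82, "y": -55, "z": 0, "ax": 0, "ay": 0, "az": 0}
    - {"fingers": 85, "x": -124, "y": -83, "z": 0, "ax": 0, "ay": 0, "az": 0}
    - {"fingers": 85, "x": -165, "y": -109, "z": -10, "ax": 0, "ay": 0, "az": 0}
    - {"fingers": 85, "x": -165, "y": -109, "z": -50, "ax": 0, "ay": 0, "az": 0}
    - {"fingers": 85, "x": -165, "y": -109, "z": -85, "ax": 0, "ay": 0, "az": 0}
    - {"fingers": 85, "x": -165, "y": -109, "z": -105, "ax": 0, "ay": 0, "az": 0}
    - {"fingers": 85, "x": -165, "y": -109, "z": -114, "ax": 0, "ay": 0, "az": 0}
    - {"fingers": 85, "x": -165, "y": -109, "z": -114, "ax": 0, "ay": 0, "az": 0}

```text
clock: 6.85
tool_pos: [0.4529, -0.1804, 0.0358]
eef_rot: [[0.043, 0.999, -0.001], [0.999, -0.043, 0.001], [0.001, -0.001, -1.0]]
force: [0.4, 1.3, 0.4]
finger_gap: 0.997
finger_force: 0.0
```

```bash
python3 -c "
from h import *
wrist('w3');o=get_obs();print(o['tool_pos'],o['force'])"
```

```text
[ 0.45359171 -0.18050919  0.03664232] [ 0.21883255 -0.45927847  0.86902157]
```

View pics/w3.png

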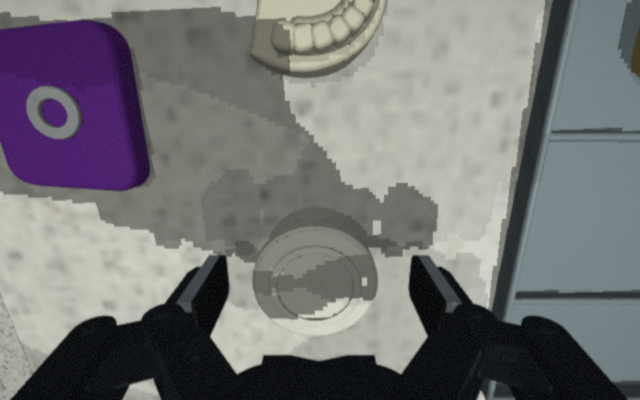

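```bash
python3 -c "
from h import *
for p in [(315,280),(252,280),(378,280),(315,226),(315,335)]: print(wp('w3',p,.033))
for p in [(555,131),(520,295)]: print(wp('w3',p,.009))
"
```

```text
[ 0.45288822 -0.17895532  0.033     ]
[ 0.42517042 -0.17776529  0.033     ]
[ 0.4805964  -0.18014493  0.033     ]
[ 0.45409073 -0.15325682  0.033     ]
[ 0.45150505 -0.20851493  0.033     ]
[ 0.56398503 -0.12165859  0.009     ]
[ 0.56133261 -0.20817322  0.009     ]
```

Call:
jog_arm:
  steps:
    - {"fingers": 20, "x": 0, "y": 1, "z": 0, "ax": 0, "ay": 0, "az": 0}
    - {"fingers": 20, "x": 0, "y": 1, "z": 0, "ax": 0, "ay": 0, "az": 0}
    - {"fingers": 20, "x": 0, "y": 1, "z": 0, "ax": 0, "ay": 0, "az": 0}
    - {"fingers": 20, "x": 0, "y": 1, "z": 0, "ax": 0, "ay": 0, "az": 0}
    - {"fingers": 20, "x": 0, "y": 1, "z": 0, "ax": 0, "ay": 0, "az": 0}
    - {"fingers": 20, "x": 0, "y": 1, "z": 0, "ax": 0, "ay": 0, "az": 0}
    - {"fingers": 20, "x": 0, "y": 1, "z": 30, "ax": 0, "ay": 0, "az": 0}
    - {"fingers": 20, "x": 0, "y": 1, "z": 60, "ax": 0, "ay": 0, "az": 0}
    - {"fingers": 20, "x": 20, "y": 2, "z": 60, "ax": 0, "ay": 0, "az": 0}
  grip_force: 40

```text
clock: 7.8
tool_pos: [0.4734, -0.1798, 0.0999]
eef_rot: [[0.044, 0.999, 0.003], [0.999, -0.044, -0.003], [-0.003, 0.004, -1.0]]
force: [0.6, -0.3, -0.4]
finger_gap: 0.614
finger_force: 42.4
```

Call:
jog_arm:
  steps:
    - {"fingers": 20, "x": 40, "y": 3, "z": 0, "ax": 0, "ay": 0, "az": 0}
    - {"fingers": 20, "x": 80, "y": 6, "z": 0, "ax": 0, "ay": 0, "az": 0}
    - {"fingers": 20, "x": 120, "y": 10, "z": 0, "ax": 0, "ay": 0, "az": 0}
    - {"fingers": 20, "x": 141, "y": 10, "z": 0, "ax": 0, "ay": 0, "az": 0}
    - {"fingers": 20, "x": 141, "y": 10, "z": -15, "ax": 0, "ay": 0, "az": 0}
    - {"fingers": 20, "x": 141, "y": 10, "z": -35, "ax": 0, "ay": 0, "az": 0}
    - {"fingers": 20, "x": 141, "y": 10, "z": -50, "ax": 0, "ay": 0, "az": 0}
    - {"fingers": 20, "x": 141, "y": 10, "z": -56, "ax": 0, "ay": 0, "az": 0}
    - {"fingers": 20, "x": 141, "y": 10, "z": -56, "ax": 0, "ay": 0, "az": 0}
    - {"fingers": 20, "x": 141, "y": 10, "z": -56, "ax": 0, "ay": 0, "az": 0}

```text
clock: 8.8
tool_pos: [0.6128, -0.1688, 0.0408]
eef_rot: [[0.043, 0.999, -0.002], [0.999, -0.043, -0.0], [-0.0, -0.002, -1.0]]
force: [-2.7, 0.9, 5.2]
finger_gap: 0.611
finger_force: 43.1
```

Contact with the floor is light, so release and rise.

Call:
jog_arm:
  steps:
    - {"fingers": 70, "x": 0, "y": 0, "z": 0, "ax": 0, "ay": 0, "az": 0}
    - {"fingers": 70, "x": 0, "y": 0, "z": 0, "ax": 0, "ay": 0, "az": 0}
    - {"fingers": 70, "x": 0, "y": 0, "z": 0, "ax": 0, "ay": 0, "az": 0}
    - {"fingers": 70, "x": 0, "y": 0, "z": 0, "ax": 0, "ay": 0, "az": 0}
    - {"fingers": 70, "x": 0, "y": 0, "z": 30, "ax": 0, "ay": 0, "az": 0}
    - {"fingers": 70, "x": 0, "y": 0, "z": 80, "ax": 0, "ay": 0, "az": 0}
    - {"fingers": 60, "x": -40, "y": 10, "z": 110, "ax": 0, "ay": 0, "az": 0}
    - {"fingers": 60, "x": -60, "y": 50, "z": 140, "ax": 0, "ay": 0, "az": 0}
    - {"fingers": 60, "x": -80, "y": 100, "z": 150, "ax": 0, "ay": 0, "az": 0}
    - {"fingers": 60, "x": -100, "y": 145, "z": 150, "ax": 0, "ay": 0, "az": 0}
    - {"fingers": 60, "x": -120, "y": 190, "z": 150, "ax": 0, "ay": 0, "az": 0.1}
    - {"fingers": 60, "x": -140, "y": 235, "z": 150, "ax": 0, "ay": 0, "az": 0.2}

```text
clock: 10.0
tool_pos: [0.4759, 0.0618, 0.1908]
eef_rot: [[-0.16, 0.987, 0.001], [0.987, 0.16, -0.001], [-0.001, 0.001, -1.0]]
force: [0.1, -0.7, 0.1]
finger_gap: 0.706
finger_force: 0.0
```

Call:
jog_arm:
  steps:
    - {"fingers": 70, "x": -5, "y": 45, "z": 0, "ax": 0, "ay": 0, "az": 0}
    - {"fingers": 70, "x": -10, "y": 92, "z": 0, "ax": 0, "ay": 0, "az": 0}
    - {"fingers": 70, "x": -15, "y": 139, "z": 0, "ax": 0, "ay": 0, "az": 0}
    - {"fingers": 70, "x": -20, "y": 175, "z": 0, "ax": 0, "ay": 0, "az": 0}
    - {"fingers": 70, "x": -21, "y": 186, "z": 0, "ax": 0, "ay": 0, "az": 0}
    - {"fingers": 70, "x": -21, "y": 186, "z": 0, "ax": 0, "ay": 0, "az": 0}

```text
clock: 10.6
tool_pos: [0.4552, 0.248, 0.1903]
eef_rot: [[-0.16, 0.987, -0.0], [0.987, 0.16, 0.001], [0.001, 0.0, -1.0]]
force: [0.6, -0.6, 0.8]
finger_gap: 0.819
finger_force: 0.0
```

```bash
python3 -c "
from h import *
wrist('w4');o=get_obs();print(o['tool_pos'],o['force'])"
```

```text
[0.45570414 0.24602078 0.19007398] [-0.50353538 -1.01997064 -0.7745815 ]
```

View pics/w4.png

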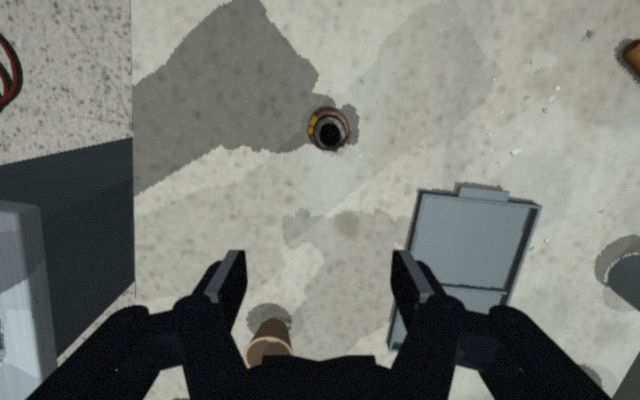

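```bash
python3 -c "
from h import *
print(wp('w4',(331,133),.1),wp('w4',(328,129),.06),wp('w4',(421,191),.013),wp('w4',(541,206),.013))
"
```

```text
[0.45588969 0.30418619 0.1       ] [0.45534122 0.30274045 0.06      ] [0.55744721 0.25415981 0.013     ] [0.67933328 0.2580301  0.013     ]
```

Call:
jog_arm:
  steps:
    - {"fingers": 70, "x": 0, "y": 40, "z": 0, "ax": 0, "ay": 0, "az": 0}
    - {"fingers": 70, "x": 0, "y": 55, "z": -10, "ax": 0, "ay": 0, "az": 0}
    - {"fingers": 70, "x": 0, "y": 55, "z": -50, "ax": 0, "ay": 0, "az": 0}
    - {"fingers": 70, "x": 0, "y": 55, "z": -90, "ax": 0, "ay": 0, "az": 0}
    - {"fingers": 70, "x": 0, "y": 55, "z": -118, "ax": 0, "ay": 0, "az": 0}
    - {"fingers": 70, "x": 0, "y": 55, "z": -128, "ax": 0, "ay": 0, "az": 0}
    - {"fingers": 10, "x": 0, "y": 55, "z": -128, "ax": 0, "ay": 0, "az": 0}
    - {"fingers": 10, "x": 0, "y": 55, "z": -128, "ax": 0, "ay": 0, "az": 0}
    - {"fingers": 10, "x": 0, "y": 55, "z": -128, "ax": 0, "ay": 0, "az": 0}
    - {"fingers": 10, "x": 0, "y": 55, "z": -128, "ax": 0, "ay": 0, "az": 0}
    - {"fingers": 10, "x": 0, "y": 55, "z": -128, "ax": 0, "ay": 0, "az": 0}
    - {"fingers": 10, "x": 0, "y": 55, "z": -128, "ax": 0, "ay": 0, "az": 0}

```text
clock: 11.85
tool_pos: [0.4568, 0.3018, 0.0639]
eef_rot: [[-0.156, 0.988, 0.003], [0.988, 0.156, 0.001], [0.0, 0.003, -1.0]]
force: [-1.2, -1.0, 7.3]
finger_gap: 0.362
finger_force: 39.7
```

```bash
python3 -c "
from h import *
wrist('w5');o=get_obs();print(o['tool_pos'],o['force'],o['joint_positions'])"
```

```text
[0.45677574 0.30179853 0.06391495] [-0.24579668 -1.80411129  7.42743291] [-0.2042204   0.65828725 -0.56566289  1.947355    0.54429561  0.68818182
 -0.94912247]
```

View pics/w5.png

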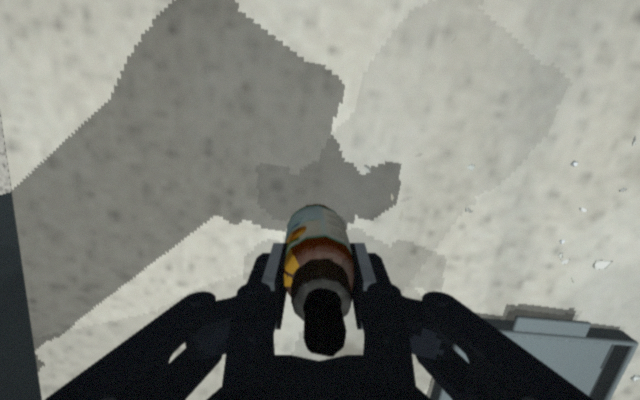

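Call:
jog_arm:
  steps:
    - {"fingers": 10, "x": 0, "y": 0, "z": 30, "ax": 0, "ay": 0, "az": 0}
    - {"fingers": 10, "x": 0, "y": 0, "z": 65, "ax": 0, "ay": 0, "az": 0}
    - {"fingers": 10, "x": 4, "y": -15, "z": 80, "ax": 0, "ay": 0, "az": 0}
    - {"fingers": 10, "x": 11, "y": -40, "z": 80, "ax": 0, "ay": 0, "az": -0.02}
    - {"fingers": 10, "x": 22, "y": -78, "z": 80, "ax": 0, "ay": 0, "az": -0.04}
    - {"fingers": 10, "x": 33, "y": -118, "z": 80, "ax": 0, "ay": 0, "az": -0.06}
    - {"fingers": 10, "x": 44, "y": -158, "z": 80, "ax": 0, "ay": 0, "az": -0.08}
    - {"fingers": 10, "x": 56, "y": -198, "z": 80, "ax": 0, "ay": 0, "az": -0.1}
    - {"fingers": 10, "x": 67, "y": -238, "z": 80, "ax": 0, "ay": 0, "az": -0.12}
    - {"fingers": 10, "x": 78, "y": -278, "z": 80, "ax": 0, "ay": 0, "az": -0.14}
    - {"fingers": 10, "x": 90, "y": -318, "z": 80, "ax": 0, "ay": 0, "az": -0.16}
    - {"fingers": 10, "x": 101, "y": -358, "z": 80, "ax": 0, "ay": 0, "az": -0.18}

```text
clock: 13.1
tool_pos: [0.5572, -0.0585, 0.1429]
eef_rot: [[0.024, 1.0, 0.001], [1.0, -0.024, -0.0], [-0.0, 0.001, -1.0]]
force: [0.6, 0.4, -0.5]
finger_gap: 0.36
finger_force: 40.1
```

Call:
jog_arm:
  steps:
    - {"fingers": 10, "x": 11, "y": -40, "z": 0, "ax": 0, "ay": 0, "az": -0.01}
    - {"fingers": 10, "x": 23, "y": -80, "z": 0, "ax": 0, "ay": 0, "az": -0.02}
    - {"fingers": 10, "x": 34, "y": -120, "z": 0, "ax": 0, "ay": 0, "az": -0.02}
    - {"fingers": 10, "x": 44, "y": -155, "z": 0, "ax": 0, "ay": 0, "az": -0.02}
    - {"fingers": 10, "x": 50, "y": -178, "z": 0, "ax": 0, "ay": 0, "az": -0.02}
    - {"fingers": 10, "x": 53, "y": -187, "z": 0, "ax": 0, "ay": 0, "az": -0.02}
    - {"fingers": 10, "x": 53, "y": -187, "z": -10, "ax": 0, "ay": 0, "az": -0.02}
    - {"fingers": 10, "x": 53, "y": -187, "z": -30, "ax": 0, "ay": 0, "az": -0.02}
    - {"fingers": 10, "x": 53, "y": -187, "z": -50, "ax": 0, "ay": 0, "az": -0.02}
    - {"fingers": 10, "x": 53, "y": -187, "z": -60, "ax": 0, "ay": 0, "az": -0.02}
    - {"fingers": 10, "x": 53, "y": -187, "z": -60, "ax": 0, "ay": 0, "az": -0.02}

```text
clock: 14.2
tool_pos: [0.6086, -0.2414, 0.0804]
eef_rot: [[0.041, 0.999, -0.003], [0.999, -0.041, 0.002], [0.002, -0.003, -1.0]]
force: [0.8, 1.0, -0.2]
finger_gap: 0.361
finger_force: 40.1
```

```bash
python3 -c "
from h import *
wrist('w6');o=get_obs();print(o['tool_pos'],o['force'],o['eef_rot'][:,0])"
```

```text
[ 0.60952247 -0.24200184  0.08175539] [-0.74202402 -1.81954412 -0.64440033] [0.04117424 0.99915139 0.00108325]
```

View pics/w6.png

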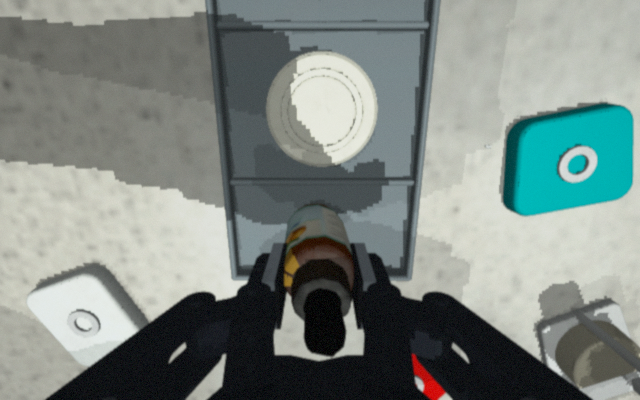

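```bash
python3 -c "
from h import *
for p,z in [((233,279),.013),((411,278),.013),((323,181),.009),((323,26),.009),((322,108),.038),((84,322),.016)]: print(wp('w6',p,z))
"
```

```text
[ 0.55056171 -0.27810493  0.013     ]
[ 0.67056875 -0.282076    0.013     ]
[ 0.6138465 -0.2132919  0.009    ]
[ 0.6170359  -0.12712042  0.009     ]
[ 0.61469708 -0.16861394  0.038     ]
[ 0.44312905 -0.30640656  0.016     ]
```

Call:
jog_arm:
  steps:
    - {"fingers": 10, "x": 2, "y": -5, "z": -5, "ax": 0, "ay": 0, "az": 0}
    - {"fingers": 10, "x": 2, "y": -5, "z": -11, "ax": 0, "ay": 0, "az": 0}
    - {"fingers": 10, "x": 2, "y": -5, "z": -14.5, "ax": 0, "ay": 0, "az": 0}
    - {"fingers": 10, "x": 2, "y": -5, "z": -14.5, "ax": 0, "ay": 0, "az": 0}
    - {"fingers": 10, "x": 2, "y": -5, "z": -14.5, "ax": 0, "ay": 0, "az": 0}
    - {"fingers": 10, "x": 2, "y": -5, "z": -14.5, "ax": 0, "ay": 0, "az": 0}

```text
clock: 14.85
tool_pos: [0.6118, -0.2486, 0.068]
eef_rot: [[0.043, 0.999, 0.0], [0.999, -0.043, -0.0], [0.0, 0.0, -1.0]]
force: [-0.6, -0.1, -0.9]
finger_gap: 0.362
finger_force: 40.0
```

Call:
jog_arm:
  steps:
    - {"fingers": 10, "x": 0, "y": 1, "z": -1, "ax": 0, "ay": 0, "az": 0}
    - {"fingers": 10, "x": 0, "y": 1, "z": -1, "ax": 0, "ay": 0, "az": 0}
    - {"fingers": 10, "x": 0, "y": 1, "z": -1, "ax": 0, "ay": 0, "az": 0}
    - {"fingers": 60, "x": 0, "y": 1, "z": -1, "ax": 0, "ay": 0, "az": 0}
    - {"fingers": 60, "x": 0, "y": 1, "z": -1, "ax": 0, "ay": 0, "az": 0}
    - {"fingers": 60, "x": 0, "y": 1, "z": -1, "ax": 0, "ay": 0, "az": 0}
    - {"fingers": 60, "x": 0, "y": 1, "z": -1, "ax": 0, "ay": 0, "az": 0}
    - {"fingers": 60, "x": 0, "y": 1, "z": 20, "ax": 0, "ay": 0, "az": 0}
    - {"fingers": 60, "x": 0, "y": 1, "z": 60, "ax": 0, "ay": 0, "az": 0}
    - {"fingers": 60, "x": 0, "y": 1, "z": 105, "ax": 0, "ay": 0, "az": 0}

```text
clock: 15.85
tool_pos: [0.6108, -0.2473, 0.1724]
eef_rot: [[0.043, 0.999, -0.003], [0.999, -0.043, 0.002], [0.001, -0.003, -1.0]]
force: [1.2, -0.4, 0.9]
finger_gap: 0.698
finger_force: 0.0
```

Call:
jog_arm:
  steps:
    - {"fingers": 85, "x": -45, "y": -16, "z": 0, "ax": 0, "ay": 0, "az": 0.12}
    - {"fingers": 85, "x": -90, "y": -32, "z": 0, "ax": 0, "ay": 0, "az": 0.25}
    - {"fingers": 85, "x": -135, "y": -48, "z": 0, "ax": 0, "ay": 0, "az": 0.38}
    - {"fingers": 85, "x": -169, "y": -60, "z": -20, "ax": 0, "ay": 0, "az": 0.51}
    - {"fingers": 85, "x": -169, "y": -60, "z": -60, "ax": 0, "ay": 0, "az": 0.51}
    - {"fingers": 85, "x": -169, "y": -60, "z": -92, "ax": 0, "ay": 0, "az": 0.51}
    - {"fingers": 85, "x": -169, "y": -60, "z": -92, "ax": 0, "ay": 0, "az": 0.51}
    - {"fingers": 85, "x": -169, "y": -60, "z": -92, "ax": 0, "ay": 0, "az": 0.51}

```text
clock: 16.65
tool_pos: [0.4433, -0.3073, 0.0812]
eef_rot: [[-0.451, 0.893, 0.0], [0.893, 0.451, 0.001], [0.001, 0.0, -1.0]]
force: [0.4, 0.1, 0.6]
finger_gap: 0.991
finger_force: 0.0
```

```bash
python3 -c "
from h import *
wrist('w7');o=get_obs();print(o['tool_pos'],o['force'],o['eef_rot'][:,0])"
```

```text
[ 0.44407832 -0.30759189  0.08205845] [0.12063457 0.54279537 0.43861089] [-0.45101893  0.89251327 -0.00140822]
```

View pics/w7.png

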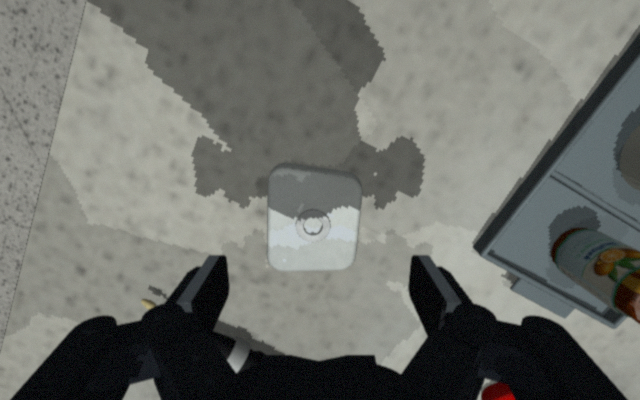

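```bash
python3 -c "
from h import *
print(wp('w7',(313,222),.016))
P=[wp('w7',p,.014) for p in [(268,180),(268,260),(361,182),(355,260)]]
for a,b in ((0,1),(2,3)):
  d=P[a]-P[b];print(np.degrees(np.arctan2(-d[0],d[1])))
print(np.linalg.norm(P[0]-P[2]),np.linalg.norm(P[1]-P[3]))
"
```

```text
[ 0.44026561 -0.30591295  0.016     ]
23.94979771948969
24.86312576029849
0.05654445782038391 0.05744183589812191
```

Call:
jog_arm:
  steps:
    - {"fingers": 85, "x": -3, "y": 1, "z": -20, "ax": 0, "ay": 0, "az": -0.03}
    - {"fingers": 85, "x": -3, "y": 1, "z": -40, "ax": 0, "ay": 0, "az": -0.03}
    - {"fingers": 85, "x": -3, "y": 1, "z": -53, "ax": 0, "ay": 0, "az": -0.03}
    - {"fingers": 85, "x": -3, "y": 1, "z": -53, "ax": 0, "ay": 0, "az": -0.03}
    - {"fingers": 20, "x": -3, "y": 1, "z": -53, "ax": 0, "ay": 0, "az": -0.03}
    - {"fingers": 20, "x": -3, "y": 1, "z": -53, "ax": 0, "ay": 0, "az": -0.03}
    - {"fingers": 20, "x": -3, "y": 1, "z": -53, "ax": 0, "ay": 0, "az": -0.03}
    - {"fingers": 20, "x": -3, "y": 1, "z": -53, "ax": 0, "ay": 0, "az": -0.03}
    - {"fingers": 20, "x": -3, "y": 1, "z": -53, "ax": 0, "ay": 0, "az": -0.03}
    - {"fingers": 20, "x": -3, "y": 1, "z": -53, "ax": 0, "ay": 0, "az": -0.03}
  grip_force: 40

```text
clock: 17.7
tool_pos: [0.4407, -0.307, 0.0295]
eef_rot: [[-0.423, 0.906, 0.002], [0.906, 0.423, -0.002], [-0.002, 0.001, -1.0]]
force: [-0.8, 0.6, 8.3]
finger_gap: 0.659
finger_force: 41.2
```

Call:
jog_arm:
  steps:
    - {"fingers": 20, "x": 0, "y": 0, "z": 30, "ax": 0, "ay": 0, "az": 0}
    - {"fingers": 20, "x": 0, "y": 0, "z": 65, "ax": 0, "ay": 0, "az": 0}
    - {"fingers": 20, "x": 5, "y": 15, "z": 80, "ax": 0, "ay": 0, "az": -0.02}
    - {"fingers": 20, "x": 14, "y": 40, "z": 80, "ax": 0, "ay": 0, "az": -0.04}
    - {"fingers": 20, "x": 27, "y": 76, "z": 80, "ax": 0, "ay": 0, "az": -0.08}
    - {"fingers": 20, "x": 41, "y": 115, "z": 80, "ax": 0, "ay": 0, "az": -0.12}
    - {"fingers": 20, "x": 55, "y": 155, "z": 80, "ax": 0, "ay": 0, "az": -0.16}
    - {"fingers": 20, "x": 70, "y": 195, "z": 80, "ax": 0, "ay": 0, "az": -0.2}
    - {"fingers": 20, "x": 84, "y": 235, "z": 80, "ax": 0, "ay": 0, "az": -0.24}
    - {"fingers": 20, "x": 98, "y": 275, "z": 80, "ax": 0, "ay": 0, "az": -0.28}
    - {"fingers": 20, "x": 112, "y": 315, "z": 80, "ax": 0, "ay": 0, "az": -0.32}
    - {"fingers": 20, "x": 126, "y": 355, "z": 80, "ax": 0, "ay": 0, "az": -0.35}

```text
clock: 18.9
tool_pos: [0.5665, 0.0499, 0.1086]
eef_rot: [[-0.085, 0.996, 0.001], [0.996, 0.085, -0.0], [-0.0, 0.001, -1.0]]
force: [0.6, -0.0, -0.7]
finger_gap: 0.655
finger_force: 43.0
```

Call:
jog_arm:
  steps:
    - {"fingers": 20, "x": 14, "y": 40, "z": 0, "ax": 0, "ay": 0, "az": -0.03}
    - {"fingers": 20, "x": 28, "y": 80, "z": 0, "ax": 0, "ay": 0, "az": -0.037}
    - {"fingers": 20, "x": 41, "y": 115, "z": 0, "ax": 0, "ay": 0, "az": -0.037}
    - {"fingers": 20, "x": 51, "y": 140, "z": 0, "ax": 0, "ay": 0, "az": -0.037}
    - {"fingers": 20, "x": 55, "y": 152, "z": 0, "ax": 0, "ay": 0, "az": -0.037}
    - {"fingers": 20, "x": 55, "y": 152, "z": -10, "ax": 0, "ay": 0, "az": -0.037}
    - {"fingers": 20, "x": 55, "y": 152, "z": -30, "ax": 0, "ay": 0, "az": -0.037}
    - {"fingers": 20, "x": 55, "y": 152, "z": -50, "ax": 0, "ay": 0, "az": -0.037}
    - {"fingers": 20, "x": 55, "y": 152, "z": -50, "ax": 0, "ay": 0, "az": -0.037}

```text
clock: 19.8
tool_pos: [0.6185, 0.1965, 0.0543]
eef_rot: [[-0.048, 0.999, -0.006], [0.999, 0.048, -0.004], [-0.004, -0.006, -1.0]]
force: [-1.4, -0.2, -1.1]
finger_gap: 0.652
finger_force: 42.9
```

```bash
python3 -c "
from h import *
wrist('w8');o=get_obs();print(o['tool_pos'],o['force'],o['eef_rot'][:,0])"
```

```text
[0.61953203 0.19740482 0.05602194] [ 0.23719452 -0.21625017 -0.79976479] [-0.04786114  0.99885103 -0.00243523]
```

View pics/w8.png

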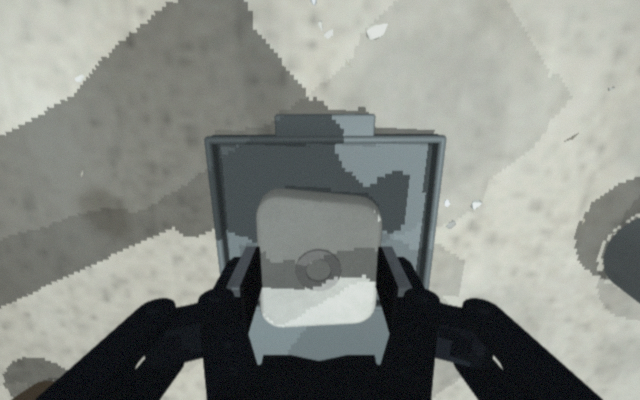

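```bash
python3 -c "
from h import *
for p,z in [((206,137),.013),((445,136),.013),((318,267),.042)]: print(wp('w8',p,z))
"
```

```text
[0.56063929 0.25250293 0.013     ]
[0.67991818 0.25869473 0.013     ]
[0.61955164 0.19866352 0.042     ]
```

Call:
jog_arm:
  steps:
    - {"fingers": 20, "x": 3, "y": 4, "z": -8, "ax": 0, "ay": 0, "az": 0}
    - {"fingers": 20, "x": 3, "y": 4, "z": -16, "ax": 0, "ay": 0, "az": 0}
    - {"fingers": 20, "x": 3, "y": 4, "z": -22, "ax": 0, "ay": 0, "az": 0}
    - {"fingers": 20, "x": 3, "y": 4, "z": -23, "ax": 0, "ay": 0, "az": 0}
    - {"fingers": 20, "x": 3, "y": 4, "z": -23, "ax": 0, "ay": 0, "az": 0}
    - {"fingers": 20, "x": 3, "y": 4, "z": -23, "ax": 0, "ay": 0, "az": 0}

```text
clock: 20.45
tool_pos: [0.624, 0.2044, 0.035]
eef_rot: [[-0.05, 0.999, 0.0], [0.999, 0.05, 0.0], [0.0, 0.0, -1.0]]
force: [0.0, 0.3, -0.7]
finger_gap: 0.65
finger_force: 42.9
```

Call:
jog_arm:
  steps:
    - {"fingers": 20, "x": -1, "y": -1, "z": -1.5, "ax": 0, "ay": 0, "az": 0}
    - {"fingers": 20, "x": -1, "y": -1, "z": -2.5, "ax": 0, "ay": 0, "az": 0}
    - {"fingers": 20, "x": -1, "y": -1, "z": -2.5, "ax": 0, "ay": 0, "az": 0}
    - {"fingers": 20, "x": -1, "y": -1, "z": -2.5, "ax": 0, "ay": 0, "az": 0}
    - {"fingers": 70, "x": -1, "y": -1, "z": -2.5, "ax": 0, "ay": 0, "az": 0}
    - {"fingers": 70, "x": -1, "y": -1, "z": -2.5, "ax": 0, "ay": 0, "az": 0}
    - {"fingers": 70, "x": -1, "y": -1, "z": -2.5, "ax": 0, "ay": 0, "az": 0}
    - {"fingers": 70, "x": -1, "y": -1, "z": -2.5, "ax": 0, "ay": 0, "az": 0}
    - {"fingers": 70, "x": -1, "y": -1, "z": 20, "ax": 0, "ay": 0, "az": 0}
    - {"fingers": 70, "x": -1, "y": -1, "z": 65, "ax": 0, "ay": 0, "az": 0}
    - {"fingers": 70, "x": -1, "y": -1, "z": 115, "ax": 0, "ay": 0, "az": 0}
    - {"fingers": 70, "x": -1, "y": -1, "z": 115, "ax": 0, "ay": 0, "az": 0}

```text
clock: 21.65
tool_pos: [0.6266, 0.2057, 0.1574]
eef_rot: [[-0.05, 0.999, 0.012], [0.999, 0.05, 0.005], [0.004, 0.012, -1.0]]
force: [-0.1, 0.0, 0.7]
finger_gap: 0.819
finger_force: 0.0
```

Call:
jog_arm:
  steps:
    - {"fingers": 75, "x": -24, "y": -38, "z": 0, "ax": 0, "ay": 0, "az": -0.06}
    - {"fingers": 75, "x": -48, "y": -76, "z": 0, "ax": 0, "ay": 0, "az": -0.12}
    - {"fingers": 75, "x": -72, "y": -114, "z": 0, "ax": 0, "ay": 0, "az": -0.18}
    - {"fingers": 75, "x": -96, "y": -152, "z": 0, "ax": 0, "ay": 0, "az": -0.24}
    - {"fingers": 75, "x": -120, "y": -190, "z": 0, "ax": 0, "ay": 0, "az": -0.3}
    - {"fingers": 75, "x": -144, "y": -228, "z": 0, "ax": 0, "ay": 0, "az": -0.36}
    - {"fingers": 75, "x": -160, "y": -255, "z": -20, "ax": 0, "ay": 0, "az": -0.417}
    - {"fingers": 75, "x": -167, "y": -266, "z": -50, "ax": 0, "ay": 0, "az": -0.417}
    - {"fingers": 75, "x": -167, "y": -266, "z": -50, "ax": 0, "ay": 0, "az": -0.417}
    - {"fingers": 75, "x": -167, "y": -266, "z": -50, "ax": 0, "ay": 0, "az": -0.417}

```text
clock: 22.65
tool_pos: [0.4562, -0.0619, 0.1]
eef_rot: [[0.358, 0.934, -0.0], [0.934, -0.358, 0.001], [0.001, -0.0, -1.0]]
force: [0.2, 0.3, 1.0]
finger_gap: 0.881
finger_force: 0.0
```

```bash
python3 -c "
from h import *
wrist('w9');o=get_obs();print(o['tool_pos'],o['force'],o['eef_rot'][:,0])"
```

```text
[ 0.45701521 -0.06146474  0.10056853] [-0.1300766   0.90397012  0.32348915] [0.35735644 0.93396723 0.001257  ]
```

View pics/w9.png

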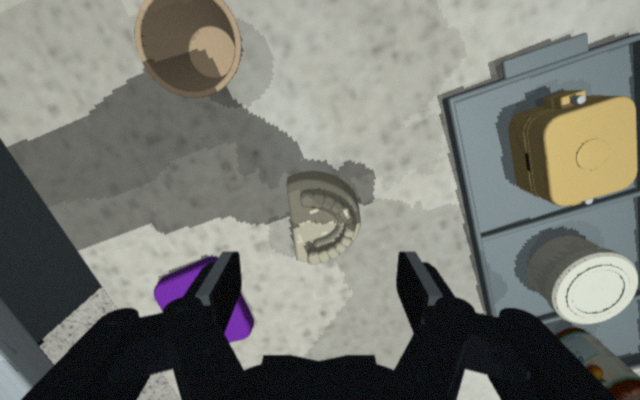

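```bash
python3 -c "
from h import *
a,b=wp('w9',(287,178),.023),wp('w9',(295,262),.023);d=a-b;print(a,b,np.degrees(np.arctan2(-d[0],d[1])))
for p,z in [((361,212),.023),((325,170),.023),((325,264),.023),((325,217),.023),((214,258),.014),((252,328),.014),((245,290),.014)]:print(p,wp('w9',p,z))
W=np.load('w9.npy');
for s in(-.030,-.045,.03,.045):print(W[:2,3]+s*W[:2,1])
"
```

```text
[ 0.44915369 -0.02788417  0.023     ] [ 0.4310021 -0.0854743  0.023    ] -17.49411161394623
(361, 212) [ 0.48581227 -0.0667672   0.023     ]
(325, 170) [ 0.47362744 -0.03170806  0.023     ]
(325, 264) [ 0.44995218 -0.0944438   0.023     ]
(325, 217) [ 0.46236819 -0.0615433   0.023     ]
(214, 258) [ 0.37486203 -0.06582387  0.014     ]
(252, 328) [ 0.37480302 -0.13172947  0.014     ]
(245, 290) [ 0.38439814 -0.09834151  0.014     ]
[ 0.42816302 -0.05118368]
[ 0.41415947 -0.04580776]
[ 0.48417723 -0.07268735]
[ 0.49818078 -0.07806327]
```

Call:
jog_arm:
  steps:
    - {"fingers": 70, "x": 5, "y": 0, "z": -20, "ax": 0, "ay": 0, "az": 0.045}
    - {"fingers": 70, "x": 5, "y": 0, "z": -45, "ax": 0, "ay": 0, "az": 0.045}
    - {"fingers": 70, "x": 5, "y": 0, "z": -63, "ax": 0, "ay": 0, "az": 0.045}
    - {"fingers": 70, "x": 5, "y": 0, "z": -71, "ax": 0, "ay": 0, "az": 0.045}
    - {"fingers": 70, "x": 5, "y": 0, "z": -71, "ax": 0, "ay": 0, "az": 0.045}
    - {"fingers": 20, "x": 5, "y": 0, "z": -71, "ax": 0, "ay": 0, "az": 0.045}
    - {"fingers": 20, "x": 5, "y": 0, "z": -71, "ax": 0, "ay": 0, "az": 0.045}
    - {"fingers": 20, "x": 5, "y": 0, "z": -71, "ax": 0, "ay": 0, "az": 0.045}
    - {"fingers": 20, "x": 5, "y": 0, "z": -71, "ax": 0, "ay": 0, "az": 0.045}
    - {"fingers": 20, "x": 5, "y": 0, "z": -71, "ax": 0, "ay": 0, "az": 0.045}
    - {"fingers": 20, "x": 5, "y": 0, "z": -71, "ax": 0, "ay": 0, "az": 0.045}
  grip_force: 50

```text
clock: 23.8
tool_pos: [0.4617, -0.0624, 0.0303]
eef_rot: [[0.316, 0.949, 0.002], [0.949, -0.316, -0.0], [0.0, 0.002, -1.0]]
force: [-1.5, 2.1, 5.3]
finger_gap: 0.533
finger_force: 50.6
```

Call:
jog_arm:
  steps:
    - {"fingers": 20, "x": 0, "y": 0, "z": 30, "ax": 0, "ay": 0, "az": 0}
    - {"fingers": 20, "x": 0, "y": 0, "z": 65, "ax": 0, "ay": 0, "az": 0}
    - {"fingers": 20, "x": 10, "y": 10, "z": 75, "ax": 0, "ay": 0, "az": 0.05}
    - {"fingers": 20, "x": 34, "y": 35, "z": 75, "ax": 0, "ay": 0, "az": 0.1}
    - {"fingers": 20, "x": 62, "y": 64, "z": 75, "ax": 0, "ay": 0, "az": 0.16}
    - {"fingers": 20, "x": 90, "y": 92, "z": 75, "ax": 0, "ay": 0, "az": 0.22}
    - {"fingers": 20, "x": 118, "y": 120, "z": 75, "ax": 0, "ay": 0, "az": 0.28}
    - {"fingers": 20, "x": 144, "y": 147, "z": 75, "ax": 0, "ay": 0, "az": 0.34}
    - {"fingers": 20, "x": 160, "y": 163, "z": 75, "ax": 0, "ay": 0, "az": 0.37}
    - {"fingers": 20, "x": 166, "y": 169, "z": 60, "ax": 0, "ay": 0, "az": 0.37}
    - {"fingers": 20, "x": 166, "y": 169, "z": 45, "ax": 0, "ay": 0, "az": 0.37}
    - {"fingers": 20, "x": 166, "y": 169, "z": 45, "ax": 0, "ay": 0, "az": 0.37}

```text
clock: 25.0
tool_pos: [0.6238, 0.1041, 0.0704]
eef_rot: [[-0.046, 0.999, -0.007], [0.999, 0.046, -0.003], [-0.002, -0.007, -1.0]]
force: [-0.3, -0.0, -1.4]
finger_gap: 0.531
finger_force: 52.1
```

```bash
python3 -c "
from h import *
wrist('w10');o=get_obs();print(o['tool_pos'],o['force'],o['eef_rot'][:,0])"
```

```text
[0.62455529 0.10416751 0.0715903 ] [ 0.02594225 -0.54413991 -0.1205652 ] [-0.0462901   0.99892619 -0.00192368]
```

View pics/w10.png

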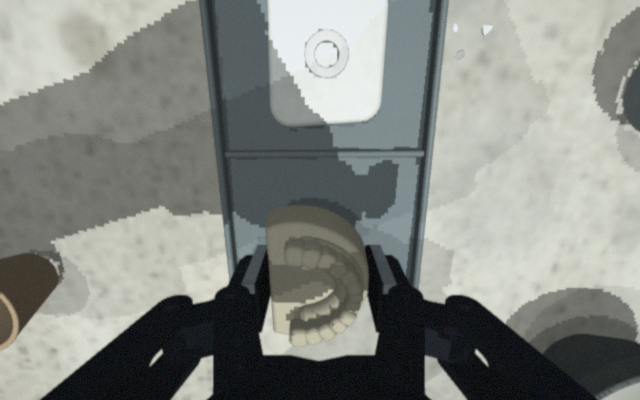

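```bash
python3 -c "
from h import *
for p,z in [((324,154),.009),((326,54),.019),((318,206),.064),((300,343),.064)]: print(wp('w10',p,z))
"
```

```text
[0.62589105 0.15086547 0.009     ]
[0.62413836 0.20217984 0.019     ]
[0.62342371 0.13867783 0.064     ]
[0.6178655  0.06737073 0.064     ]
```

Call:
jog_arm:
  steps:
    - {"fingers": 20, "x": 3, "y": 1, "z": -12, "ax": 0, "ay": 0, "az": 0}
    - {"fingers": 20, "x": 3, "y": 1, "z": -24, "ax": 0, "ay": 0, "az": 0}
    - {"fingers": 20, "x": 3, "y": 1, "z": -32, "ax": 0, "ay": 0, "az": 0}
    - {"fingers": 20, "x": 3, "y": 1, "z": -37, "ax": 0, "ay": 0, "az": 0}
    - {"fingers": 20, "x": 3, "y": 1, "z": -38, "ax": 0, "ay": 0, "az": 0}
    - {"fingers": 20, "x": 3, "y": 1, "z": -38, "ax": 0, "ay": 0, "az": 0}
    - {"fingers": 20, "x": 3, "y": 1, "z": -38, "ax": 0, "ay": 0, "az": 0}

```text
clock: 25.75
tool_pos: [0.6301, 0.1075, 0.0362]
eef_rot: [[-0.048, 0.999, 0.001], [0.999, 0.048, 0.0], [0.0, 0.001, -1.0]]
force: [-0.6, -0.2, -0.9]
finger_gap: 0.535
finger_force: 52.1
```

Call:
jog_arm:
  steps:
    - {"fingers": 20, "x": -2, "y": -1, "z": -1.5, "ax": 0, "ay": 0, "az": 0}
    - {"fingers": 20, "x": -2, "y": -1, "z": -3, "ax": 0, "ay": 0, "az": 0}
    - {"fingers": 20, "x": -2, "y": -1, "z": -3, "ax": 0, "ay": 0, "az": 0}
    - {"fingers": 20, "x": -2, "y": -1, "z": -3, "ax": 0, "ay": 0, "az": 0}
    - {"fingers": 66, "x": -2, "y": -1, "z": -3, "ax": 0, "ay": 0, "az": 0}
    - {"fingers": 66, "x": -2, "y": -1, "z": -3, "ax": 0, "ay": 0, "az": 0}
    - {"fingers": 66, "x": -2, "y": -1, "z": -3, "ax": 0, "ay": 0, "az": 0}
    - {"fingers": 66, "x": -2, "y": -1, "z": -3, "ax": 0, "ay": 0, "az": 0}
    - {"fingers": 66, "x": -2, "y": -1, "z": 20, "ax": 0, "ay": 0, "az": 0}
    - {"fingers": 66, "x": -2, "y": -1, "z": 65, "ax": 0, "ay": 0, "az": 0}
    - {"fingers": 66, "x": -2, "y": -1, "z": 115, "ax": 0, "ay": 0, "az": 0}
    - {"fingers": 66, "x": -100, "y": -1, "z": 150, "ax": 0, "ay": 0, "az": 0}

```text
clock: 26.95
tool_pos: [0.5876, 0.1071, 0.1731]
eef_rot: [[-0.045, 0.999, 0.013], [0.999, 0.044, 0.004], [0.003, 0.013, -1.0]]
force: [-0.2, -0.2, 0.8]
finger_gap: 0.775
finger_force: 0.0
```

Call:
jog_arm:
  steps:
    - {"fingers": 66, "x": -50, "y": 0, "z": 30, "ax": 0, "ay": 0, "az": 0}
    - {"fingers": 66, "x": -100, "y": 0, "z": 60, "ax": 0, "ay": 0, "az": 0}
    - {"fingers": 66, "x": -150, "y": 0, "z": 60, "ax": 0, "ay": 0, "az": 0}
    - {"fingers": 66, "x": -150, "y": 0, "z": 60, "ax": 0, "ay": 0, "az": 0}
    - {"fingers": 66, "x": -150, "y": 0, "z": 60, "ax": 0, "ay": 0, "az": 0}

```text
clock: 27.45
tool_pos: [0.4292, 0.1061, 0.2282]
eef_rot: [[-0.049, 0.999, 0.001], [0.999, 0.049, -0.002], [-0.002, 0.001, -1.0]]
force: [0.4, 0.6, 0.1]
finger_gap: 0.773
finger_force: 0.0
```

```bash
python3 -c "
from h import *
a=snapshot('top')[150:300,175:435];b=snapshot('scene')[130:310,190:450]
cv2.imwrite('pics/fin.png',np.vstack([cv2.resize(a,(520,300)),cv2.resize(b,(430,298)) if 0 else cv2.copyMakeBorder(cv2.resize(b,(430,298)),0,0,0,90,0)]))
print(get_obs()['tool_pos'],get_obs()['force'])"
```

```text
[0.43183186 0.10613422 0.22797096] [-0.20868252 -0.96429384  0.30627651]
```

View pics/fin.png

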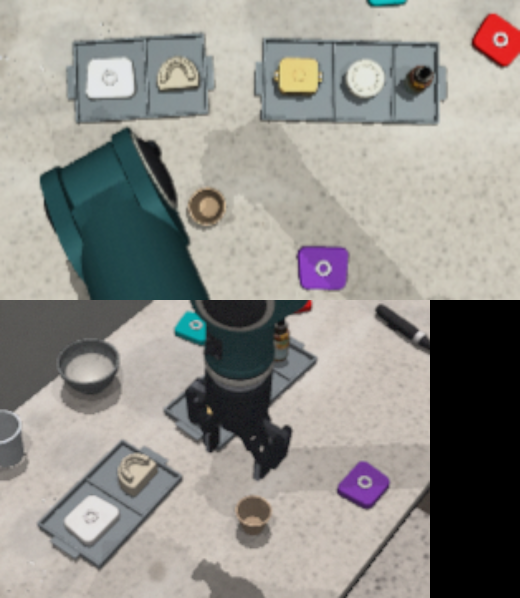

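The picture shows all five things in their bays, about centred and upright or flat. The crucible, bowl and purple plate have not moved.

```bash
python3 -c "
from cell import *
print(close_job())"
```

```text
the job is handed in; nothing more can be done
None
```

Both kits are made up and the job is handed in at about 27.5 s on the robot's clock: all five things are in their bays, about centred and clear of the ribs, and the crucible, bowl and look-alikes were left alone.

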